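# Nest the three desk trays

### The arm

A 6-joint arm with a two-finger parallel gripper is mounted at the origin on the work surface; the furniture and walls round the work are solid. World frame = base frame: x ahead of the robot, y to its left, z up, the work surface at z = 0. Lengths are in mm, angles in degrees, forces in N, time in s.
With the tool pointing down it reaches from about 350 to 850 mm from the base axis. Payload 8.1 kg.
Tool frame: the origin (TCP) lies at the very end of the fingers, on their centre line; the grasp point (between the pads) lies 19 mm behind it; z points along the fingers, y is the direction in which the jaws open and shut (so a half turn about z gives the same grasp; the last joint's range is limited). The gripper opens to 85 mm and grips with 20 to 120 N. Pads are 22 mm wide; open, the fingers measure 114 mm over their backs; the gripper's body (76 mm by 85 mm) begins 54 mm behind the grasp point. The pads swing forward as they close: fully open they stand 13 mm farther back than shut.
Start: joints at [-70.038, 7.471, 85.268, -0, 87.261, -4.893], TCP at [252.213, -544.421, 231.292] pointing down, gripper open.
Joint ranges: [-169.43, 169.43], [-51.17, 129.36], [1.28, 143.12], [-76.62, 256.62], [0, 156.53], [-152.29, 152.29]. Speed limits (degrees/s): [136.94, 136.94, 159.86, 180, 180, 180].

### API

Orientations are given as [roll, pitch, yaw] about the fixed x, y, z axes, in that order (R = Rz(yaw) Ry(pitch) Rx(roll)).
In Python, from bench import r gives the robot as it stands.
- The arm moves only by the shell command python3 -m crank 'ROWS' [OPENING] [FORCE]. ROWS is JSON, a list that holds one entry, the list of rows, each a list of 6 numbers: the shift along the tool's x, y, z in m, then the turn, a rotation vector about the tool's x, y, z in rad. A call has 1 to 10 rows; each row is the pose to reach, as a shift and turn from the pose measured when the call began, along the tool's axes at that moment; what a row does not reach only later rows make up. A row lasts 1/8 s, in which the tool goes at most 62.5 mm and 10.7 degrees, less where a joint would pass 70% of its speed; a pose out of reach is approached as far as the arm can. A call with a gripper value outside its range is refused whole. OPENING is the closure, from 0 (fully open) to 1 (shut), set as the call begins (- or left out, the last holds). The fingers move at their own pace and stop on an object; FORCE is the grip in N (left out, the last holds). Time passes only in rows, so rows that repeat a pose let the fingers close. It gives the time, the measured TCP pose, the force and the opening at its end, in the units of the state.
- r.sense(): the state, without advancing time (a new reading comes with each control period).
- r.snapshot(name): name is "side" or "top" or "wrist"; returns (picture, depth): 400x640x3 uint8, blue, green, red; 400x640 float32, mm along the optical axis (not along the pixel's ray), 0 where there is no reading.
- r.get_calibration(name): a dict with "mtx" (3x3 intrinsics, pixels), "cam_to_world" (4x4, takes a point from camera to world coordinates). Camera axes: x right, y down, z forward; pixel columns grow to the right and rows downward; lengths in mm; the calibration is good to about 2 mm. A picture is of the moment at which its call begins: read the wrist's pose just before it. get_calibration takes no time and is no camera call; for the wrist camera it gives the pose at the moment of the call.
- r.hand_in(): hands the job in, once; it reports no verdict.
Trained networks look in the newest picture that a camera, given by its name, has taken for a name from the list of things; names that differ only in an ending like _2 or _b are one class to them, and where a whole thing is asked for, a point or a joint stands for the part that bears it (a point fixed in the world has none). Each returns a list of dicts, best first, with "conf" (0 to 1); they miss things now and then, are a little off and sometimes report something else, mostly with a low value. They report only what shows in the picture. A call takes as long as a camera call. They do not tell look-alikes from the thing itself.
- r.look_for(thing, camera): "extent" ([left, top, right, bottom] in pixels, round what is visible of it).
- r.landmark_of(thing, camera): "pixel" ([column, row] in pixels: a listed point, or the origin of a listed thing).
The state is a dict: "time": time; "joint_pos": joint angles; "qd": joint speeds; "joint_efforts": joint torques, N m; "tool_pos": TCP position; "tcp_rot": TCP orientation; "ft_force": force on the tool from outside, world axes, zero at the start; "wrist_torque": the same for the moment, N m; "finger_gap": finger opening in mm.
Only numpy, scipy, OpenCV 4.12 (cv2) and the standard library are available. Lean on these libraries where they do the work, as an engineer would, in place of code of your own. Each camera call takes 0.05 s, during which the arm holds its last target.

### The job

Put the three grey steel desk trays together into one stepped organiser, where the large low tray stands: the medium tray inside the large one and the small tall tray inside the medium one, each sitting flat on the floor of the one around it. The glue stick left standing in the large tray is in the way, so it must end up in the small tray. Leave the large tray where it is, and do not push or knock the other things on the desk about.

Things in the scene. Friction and masses are not known exactly. Their poses are not given: they have to be found in the camera images.
- large_mid (a point): Plain grey sheet-steel tray, open-topped rectangular box, walls and floor 3 mm thick. The largest footprint and the lowest: 120 long x 80 wide x 30 high, inside 114 x 74; 0.4 kg. It stays where it stands on the desk. Point: middle of the tray, half-way up; x along the long side, y across, z up; both ends alike. This point is 15 mm above its underside.
- medium_mid (a point): Plain grey sheet-steel tray, open-topped rectangular box, walls and floor 3 mm thick. The medium one: 104 long x 64 wide x 60 high, inside 98 x 58; 0.14 kg. Grip it from above across the 64 mm width near the rim. Seated in the large tray its rim is 33 mm above the large tray's rim, with 5 mm play all round. Point: middle of the tray, half-way up; x along the long side, y across, z up; both ends alike. This point is 30 mm above its underside.
- small_mid (a point): Plain grey sheet-steel tray, open-topped rectangular box, walls and floor 3 mm thick. The smallest footprint and the tallest: 88 long x 48 wide x 90 high, inside 82 x 42; 0.12 kg. Grip it from above across the 48 mm width near the rim. Seated in the medium tray its rim is 33 mm above the medium tray's rim, with 5 mm play all round. Point: middle of the tray, half-way up; x along the long side, y across, z up; both ends alike. This point is 45 mm above its underside.
- stick_mid (a point): Yellow glue stick, a cylinder 26 mm across and 93 mm tall, 30 g, standing upright and loose on the floor of the large tray at the start. The point is its middle, 46.5 mm above its underside; z runs along it. Standing in the small tray it shows 6 mm above the rim; it may lean there.
- mug: Bystander: green and white mug, 78 mm across, 101 tall, at the back of the desk. Origin: middle of its underside.
- spool: Bystander: black thread spool, 35 mm across, 55 tall, at the back. Origin: middle of its underside.
- eraser: Bystander: blue and white eraser, 19 x 43 x 12, right of the trays. Origin: middle of its underside.
- clip: Bystander: black binder clip, 31 x 26 x 34, right of the trays. Origin: middle of its underside.
Things that resemble listed ones, but are neither listed nor needed, are in the scene too. There is more than one size of the part that bears stick_mid; the job needs the larger.

How it is judged:
By the outcome, as a careful person would: the job done as asked, in the order asked, and still so for the second after the job is handed in, with the robot touching nothing.
It also fails if it takes over 72 s, if anything falls off the work surface, if the arm or the gripper's body presses on something with over 40 N, if the wrist force passes 120 N, or if a joint passes its speed limit or range.

## Working session

There is one attempt and no reset: what is moved stays moved. The work goes in short steps, Python scripts to look and compute and a shell command to move; the robot and the scene stay as the last step left them, time stands still between calls to the robot, and variables do not carry over. Pictures are saved under pics/ and viewed, and the job is handed in when it is done.

```bash
ls; mkdir -p pics; python3 - <<'E'
from bench import r
import cv2
s=r.sense(); print(s)
for n in("top","side","wrist"):
    im,d=r.snapshot(n); cv2.imwrite(f"pics/{n}0.png",im)
    c=r.get_calibration(n); print(n,c)
E
```

```text
pics
{'time': 0.0, 'joint_pos': array([-7.00390736e+01,  7.51490733e+00,  8.53303539e+01, -1.79704512e-04,
        8.72615242e+01, -4.88966300e+00]), 'qd': array([-0.02856178,  0.05933209, -0.08415701, -0.06163714,  0.09160193,
        0.02422919]), 'joint_efforts': array([ 2.73893005e-03, -5.69383013e+01, -5.00560176e+01,  2.42532060e-04,
        1.46260142e-02, -2.67733560e-05]), 'tool_pos': array([ 252.0127407 , -543.89478207,  230.23622847]), 'tcp_rot': array([-1.79893588e+02, -8.92324793e-03,  2.48505899e+01]), 'ft_force': array([-0.13914609,  0.03818667, -0.50387599]), 'wrist_torque': array([ 0.01692299, -0.00815039,  0.01748479]), 'finger_gap': 85.55914306683754}
top {'mtx': array([[454.47901469,   0.        , 325.08199445],
       [  0.        , 454.47901469, 201.27741443],
       [  0.        ,   0.        ,   1.        ]]), 'cam_to_world': array([[ 1.51298508e-02, -9.84658566e-01,  1.73834966e-01,
         3.71935764e+02],
       [-9.99883227e-01, -1.52731630e-02,  5.13321603e-04,
        -1.84950463e+01],
       [ 2.14956325e-03, -1.73822433e-01, -9.84774665e-01,
         
[... 456 characters left out ...]
,
       [-2.99050203e-03, -8.45706243e-01, -5.33640336e-01,
         5.17489364e+02],
       [ 0.00000000e+00,  0.00000000e+00,  0.00000000e+00,
         1.00000000e+00]])}
wrist {'mtx': array([[325.37609165,   0.        , 326.94709433],
       [  0.        , 325.37609165, 196.01408243],
       [  0.        ,   0.        ,   1.        ]]), 'cam_to_world': array([[ 4.18922109e-01, -8.59000444e-01, -2.94317013e-01,
         3.28088859e+02],
       [-9.08022142e-01, -3.96389761e-01, -1.35539465e-01,
        -5.09406288e+02],
       [-2.35790036e-04,  3.24026843e-01, -9.46047858e-01,
         3.72720117e+02],
       [ 0.00000000e+00,  0.00000000e+00,  0.00000000e+00,
         1.00000000e+00]])}
```

View pics/top0.png

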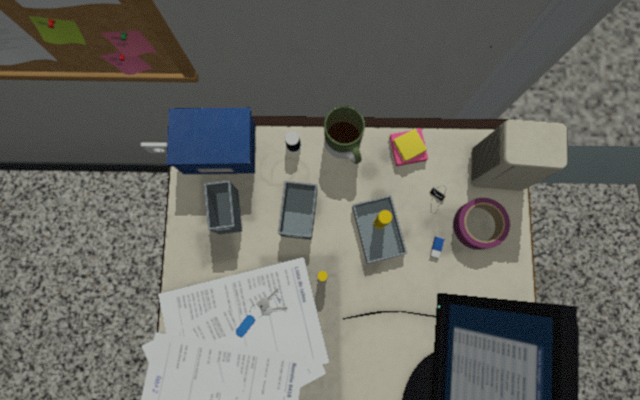

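View pics/side0.png

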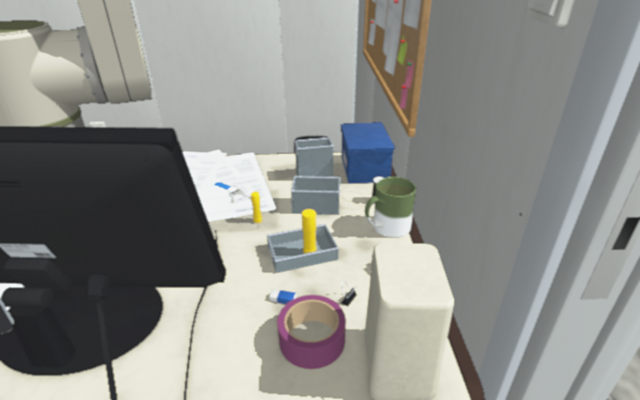

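The top view shows the small tall tray at (220,207), the medium tray at (299,210), and the large tray at (379,231). There are two yellow sticks, one standing in the large tray at (384,217) and a short one on the desk at (322,276). The task describes the larger one, in the large tray. I'll measure with depth and enlarge a crop.

```bash
cat > h.py <<'E'
from bench import r
import numpy as np, cv2
def cloud(n,d=None):
    if d is None: im,d=r.snapshot(n)
    else: im=None
    c=r.get_calibration(n); K=c["mtx"]; T=c["cam_to_world"]
    v,u=np.mgrid[:400,:640]
    P=np.stack([(u-K[0,2])/K[0,0]*d,(v-K[1,2])/K[1,1]*d,d],-1)
    W=P@T[:3,:3].T+T[:3,3]; W[d<=0]=np.nan
    return im,W
def topix(n,p,c=None):
    c=c or r.get_calibration(n); T=c["cam_to_world"]
    q=(np.asarray(p)-T[:3,3])@T[:3,:3]; q=q@c["mtx"].T
    return q[...,:2]/q[...,2:]
def pix2z(n,uv,z):
    c=r.get_calibration(n);T=c["cam_to_world"]
    ray=T[:3,:3]@np.linalg.solve(c["mtx"],[uv[0],uv[1],1]); o=T[:3,3]
    return o+ray*(z-o[2])/ray[2]
E
python3 - <<'E'
from h import *
im,W=cloud("top"); np.save("W0.npy",W)
for n,(u0,v0,u1,v1),z in [("small",(200,172,245,240),90),("med",(272,176,322,245),60),("large",(345,190,410,272),30),("stick",(370,205,398,232),93),("decoy",(314,268,332,286),65),("box",(165,100,258,176),0),("mug",(320,100,370,165),0),("spool",(280,128,305,165),0),("monitor",(430,290,580,400),0),("papers",(160,270,320,330),0)]:
    A=W[v0:v1,u0:u1].reshape(-1,3); A=A[~np.isnan(A[:,0])]
    print(n,"zmax",np.percentile(A[:,2],[50,95,99.5]).round(1),end=' ')
    if z:
        B=A[abs(A[:,2]-z)<6]
        if n=="large": pass
        print(len(B),cv2.minAreaRect(B[:,:2].astype(np.float32)) if len(B)>3 else '')
    else:
        B=A[A[:,2]>15]; print(B.min(0).round(),B.max(0).round()) if len(B) else print()
for t in ["large_mid","medium_mid","small_mid","stick_mid"]:
    print(t,[(a["pixel"],round(a["conf"],2)) for a in r.landmark_of(t,"top")])
cv2.imwrite("pics/crop1.png",cv2.resize(im[100:310,150:460],None,fx=2.5,fy=2.5,interpolation=cv2.INTER_CUBIC))
E
```

```text
small zmax [ 4.4 90.2 92.8] 333 ((509.8887023925781, 180.04122924804688), (89.19818878173828, 49.611228942871094), 8.418636322021484)
med zmax [ 2.7 60.2 62.4] 349 ((509.91314697265625, 34.742942810058594), (64.87236022949219, 105.1968765258789), 84.47337341308594)
large zmax [ 2.  32.1 97.2] 418 ((477.1807556152344, -126.97220611572266), (120.75599670410156, 81.20487976074219), 14.53621768951416)
stick zmax [ 5.5 96.9 98.7] 164 ((490.9798583984375, -128.74273681640625), (25.190521240234375, 25.464746475219727), 64.81892395019531)
decoy zmax [ 1.1 71.  73.9] 72 ((382.0114440917969, -15.383183479309082), (18.426671981811523, 16.76995086669922), 0.8584668040275574)
box zmax [ 96.9 100.  101.5] [584. 125.  15.] [699. 284. 103.]
mug zmax [ 25.1  99.9 102.6] [600. -92.  15.] [703. -15. 104.]
spool zmax [ 1.5 56.4 58.9] [637.  35.  15.] [667.  64.  59.]
monitor zmax [215.  341.  343.9] [ 167. -346.   53.] [ 355. -214.  347.]
papers zmax [2.8 5.8 7.4] [376.  -9.  67.] [389.  -7.  74.]
large_mid [([377.9, 228.4], 0.59), ([297.2, 214.5], 0.32)]
medium_mid [([295.0, 214.7], 0.96)]
small_mid [([223.2, 209.4], 0.87)]
stick_mid [([381.9, 217.7], 0.54)]
```

View pics/crop1.png

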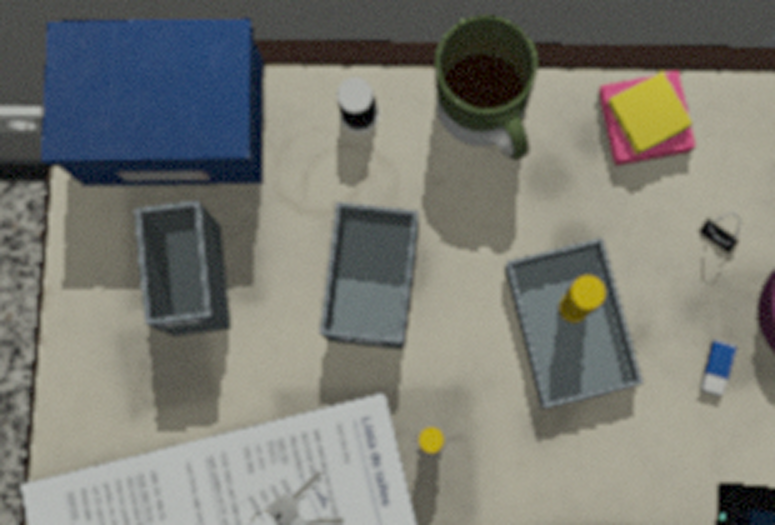

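There are two yellow sticks, at top pixels (384,217) and (322,276). The first is 25 mm across, about 93 mm tall and stands in the large tray. The second is about 17 mm across and 70 mm tall, on the desk. The task needs the larger one, so it's the first, and the crop confirms this at (585,298). The plan is stick into small tray, then medium into large, then small with the stick into medium. The monitor is 347 mm high, so I lift before swinging across.

```bash
cat >> h.py <<'E'
from scipy.spatial.transform import Rotation as Ro
def delta(p,yaw):
    s=r.sense(); R0=Ro.from_euler('xyz',s["tcp_rot"],degrees=True)
    R1=Ro.from_euler('xyz',[180,0,yaw],degrees=True)
    d=R0.inv().apply(np.asarray(p,float)-s["tool_pos"])/1000
    print("t",round(s["time"],2),"at",s["tool_pos"].round(1),s["tcp_rot"].round(1),"gap",round(s["finger_gap"],1),"F",s["ft_force"].round(1))
    print("row",p,yaw,np.r_[d,(R0.inv()*R1).as_rotvec()].round(4).tolist(),"rows>=",int(max(np.linalg.norm(d)/.0625,np.degrees((R0.inv()*R1).magnitude())/10.7))+1)
E
python3 -c "
from h import *
delta([252,-544,450],24.85);delta([491,-129,450],98.4);delta([491,-129,250],98.4)
W=np.load('W0.npy');m=(W[...,2]>120);print(W[m].reshape(-1,3).min(0),W[m].max(0))
q=W[:,:,:];k=(q[...,2]>110)&(q[...,0]<720);print([ (a.round()) for a in q[k][::400]])"
```

```text
t 0.4 at [ 252.2 -544.4  231.1] [-180.     0.    24.9] gap 85.3 F [-0.2 -1.4  0.1]
row [252, -544, 450] 24.85 [-0.0, -0.0005, -0.2189, -0.0003, 0.0, 0.0001] rows>= 4
t 0.4 at [ 252.2 -544.4  231.1] [-180.     0.    24.9] gap 85.3 F [-0.2 -1.4  0.1]
row [491, -129, 450] 98.4 [0.3913, -0.2766, -0.2188, -0.0003, -0.0002, -1.2836] rows>= 9
t 0.4 at [ 252.2 -544.4  231.1] [-180.     0.    24.9] gap 85.3 F [-0.2 -1.4  0.1]
row [491, -129, 250] 98.4 [0.3913, -0.2765, -0.0188, -0.0003, -0.0002, -1.2836] rows>= 8
[ 182.67435765 -435.63766207  120.00008321] [782.04998114 599.87876366 361.12254247]
[array([ 653., -337.,  177.]), array([ 640., -396.,  176.]), array([ 629., -326.,  173.]), array([ 618., -341.,  180.]), array([ 610., -353.,  178.]), array([ 602., -365.,  177.]), array([ 593., -374.,  179.]), array([ 584., -386.,  178.]), array([ 576., -398.,  176.]), array([ 568., -414.,  177.]), array([ 566., -416.,  139.]), array([ 347., -284.,  234.]), array([ 347., -312.,  327.]), array([ 332., -268.,  176.]), array([ 333., -291.,  261.]), array([ 333., -309.,  319.]), array([ 313., -253.,  133.]), array([ 315., -277.,  208.]), array([ 316., -298.,  272.]), array([ 317., -310.,  319.]), array([ 315., -340.,  331.]), array([ 292., -268.,  183.]), array([ 295., -284.,  237.]), array([ 297., -298.,  288.]), array([ 299., -309.,  331.]), array([ 295., -339.,  329.]), array([ 267., -263.,  175.]), array([ 271., -281.,  231.]), array([ 274., -295.,  277.]), array([ 277., -306.,  316.]), array([ 278., -320.,  342.]), array([ 236., -249.,  139.]), array([ 241., -265.,  189.]), array([ 246., -280.,  238.]), array([ 250., -293.,  278.]), array([ 253., -302.,  312.]), array([ 256., -310.,  342.]), array([ 201., -239.,  116.]), array([ 209., -254.,  169.]), array([ 213., -268.,  207.]), array([ 218., -278.,  245.]), array([ 223., -289.,  282.])]
```

```bash
python3 -m crank '[[[0,0,-0.0625,0,0,0],[0,0,-0.125,0,0,0],[0,0,-0.1875,0,0,0],[0,0,-0.22,0,0,0],[0,0,-0.22,0,0,0]]]' 0
```

```text
time: 1.02
tool_pos: [252.5, -545.2, 455.5]
tcp_rot: [179.6, 0.0, 24.9]
ft_force: [0.4, -0.7, -1.2]
finger_gap: 85.2
```

```bash
python3 -m crank '[[[0.049,-0.0346,0,0,0,-0.16],[0.098,-0.069,0,0,0,-0.32],[0.147,-0.104,0,0,0,-0.48],[0.196,-0.138,0,0,0,-0.64],[0.245,-0.173,0,0,0,-0.80],[0.294,-0.208,0,0,0,-0.96],[0.343,-0.242,0,0,0,-1.12],[0.391,-0.277,0,0,0,-1.284],[0.391,-0.277,0,0,0,-1.284],[0.391,-0.277,0,0,0,-1.284]]]'; python3 -c "
from h import *
delta([491,-129,270],98.4)"
```

```text
time: 2.28
tool_pos: [490.6, -129.3, 452.1]
tcp_rot: [-180.0, 0.3, 98.4]
ft_force: [-0.8, -0.5, -0.4]
finger_gap: 85.0
t 2.27 at [ 490.6 -129.3  452.1] [-180.     0.3   98.4] gap 85.0 F [-0.8 -0.5 -0.4]
row [491, -129, 270] 98.4 [0.0014, 0.0005, 0.1821, -0.0006, 0.006, 0.0005] rows>= 3
```

```bash
python3 -m crank '[[[0,0,0.06,0,0,0],[0,0,0.12,0,0,0],[0,0,0.18,0,0,0],[0,0,0.18,0,0,0],[0,0,0.18,0,0,0]]]'; python3 - <<'E'
from h import *
im,W=cloud("wrist"); cv2.imwrite("pics/w1.png",im); np.save("W1.npy",W)
A=W.reshape(-1,3); A=A[~np.isnan(A[:,0])]
D=np.hypot(A[:,0]-491,A[:,1]+129)
B=A[(D<30)&(A[:,2]>85)&(A[:,2]<110)]; print(len(B),cv2.minAreaRect(B[:,:2].astype(np.float32)),np.percentile(B[:,2],50))
B=A[(np.hypot(A[:,0]-477,A[:,1]+127)<85)&(abs(A[:,2]-30)<5)]; print(len(B),cv2.minAreaRect(B[:,:2].astype(np.float32)))
delta([491,-129,71],98.4)
E
```

```text
time: 2.9
tool_pos: [491.5, -131.7, 275.0]
tcp_rot: [179.9, 0.4, 98.3]
ft_force: [0.4, 0.4, 1.0]
finger_gap: 85.3
545 ((491.96185302734375, -130.1112518310547), (24.89499282836914, 25.24047088623047), 6.5504961013793945) 96.679149703924
1134 ((478.00421142578125, -128.41510009765625), (120.90811920166016, 81.17291259765625), 14.594620704650879)
t 2.95 at [ 492.3 -131.8  276.3] [179.7   0.5  98.3] gap 85.4 F [-0.1 -0.5  0.9]
row [491, -129, 71] 98.4 [0.0048, -0.0018, 0.2053, 0.0045, 0.009, -0.001] rows>= 4
```

View pics/w1.png

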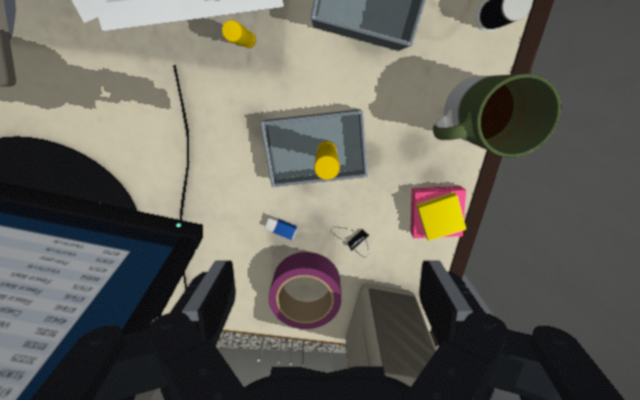

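The wrist view shows the large tray at (315,148) with the large stick in it at (327,160). It puts the stick at (492,-130), which agrees with the top camera to about 1.5 mm. I'll descend and grip near its top.

```bash
python3 -m crank '[[[0.004,-0.001,0.05,0.0045,0.009,0],[0.004,-0.001,0.10,0.0045,0.009,0],[0.004,-0.001,0.15,0.0045,0.009,0],[0.004,-0.001,0.18,0.0045,0.009,0],[0.004,-0.001,0.205,0.0045,0.009,0],[0.004,-0.001,0.205,0.0045,0.009,0],[0.004,-0.001,0.205,0.0045,0.009,0]]]'; python3 -m crank '[[[0,0,0,0,0,0],[0,0,0,0,0,0],[0,0,0,0,0,0],[0,0,0,0,0,0],[0,0,0,0,0,0],[0,0,0,0,0,0],[0,0,0,0,0,0],[0,0,0,0,0,0]]]' 1 30;python3 -c "
from h import *
delta([491,-129,200],98.4)"
```

```text
time: 3.82
tool_pos: [494.4, -130.6, 74.5]
tcp_rot: [179.8, 0.1, 98.3]
ft_force: [-0.6, -0.1, 1.0]
finger_gap: 85.0
time: 4.82
tool_pos: [494.4, -130.8, 74.9]
tcp_rot: [179.8, 0.1, 98.3]
ft_force: [-1.7, 0.1, 5.6]
finger_gap: 25.6
t 4.83 at [ 494.4 -130.8   74.9] [1.798e+02 1.000e-01 9.830e+01] gap 25.6 F [-1.7  0.1  5.6]
row [491, -129, 200] 98.4 [0.002, -0.0026, -0.1252, 0.0042, 0.0025, -0.0012] rows>= 3
```

```bash
python3 -m crank '[[[0,0,-0.03,0.004,0.002,0],[0,0,-0.08,0.004,0.002,0],[0,0,-0.13,0.004,0.002,0],[0,0,-0.155,0.004,0.002,0],[0,0,-0.155,0.004,0.002,0]]]';python3 -c "
from h import *
delta([510,180,225],98.4)"
```

```text
time: 5.45
tool_pos: [495.1, -130.9, 232.3]
tcp_rot: [179.7, 0.2, 98.3]
ft_force: [-0.0, -0.4, -0.7]
finger_gap: 25.5
t 5.45 at [ 495.1 -130.9  232.3] [179.7   0.2  98.3] gap 25.5 F [-0.  -0.4 -0.7]
row [510, 180, 225] 98.4 [0.3055, 0.0598, 0.0067, 0.0044, 0.0028, -0.0011] rows>= 5
```

```bash
python3 -m crank '[[[0.025,0.005,0,0.004,0.003,0],[0.075,0.015,0,0.004,0.003,0],[0.13,0.026,0,0.004,0.003,0],[0.185,0.037,0,0.004,0.003,0],[0.235,0.047,0,0.004,0.003,0],[0.28,0.055,0,0.004,0.003,0],[0.3055,0.06,0,0.004,0.003,0],[0.3055,0.06,0,0.004,0.003,0],[0.3055,0.06,0,0.004,0.003,0]]]';python3 - <<'E'
from h import *
delta([510,180,225],98.4)
im,W=cloud("top"); cv2.imwrite("pics/t2.png",cv2.resize(im[100:300,150:450],None,fx=2.6,fy=2.6))
im,W=cloud("wrist"); cv2.imwrite("pics/w2.png",im); 
A=W.reshape(-1,3); A=A[~np.isnan(A[:,0])]
B=A[(np.hypot(A[:,0]-510,A[:,1]-180)<60)&(abs(A[:,2]-90)<5)]; print(len(B),cv2.minAreaRect(B[:,:2].astype(np.float32)))
E
```

```text
time: 6.58
tool_pos: [509.5, 179.3, 230.2]
tcp_rot: [-179.9, 0.0, 98.3]
ft_force: [0.6, 0.0, 0.3]
finger_gap: 25.4
t 6.58 at [509.5 179.3 230.2] [-179.9    0.    98.3] gap 25.4 F [0.6 0.  0.3]
row [510, 180, 225] 98.4 [0.0006, 0.0006, 0.0051, -0.002, 0.0003, -0.001] rows>= 1
1112 ((509.913330078125, 178.74635314941406), (88.96381378173828, 48.992462158203125), 8.346395492553711)
```

View pics/w2.png

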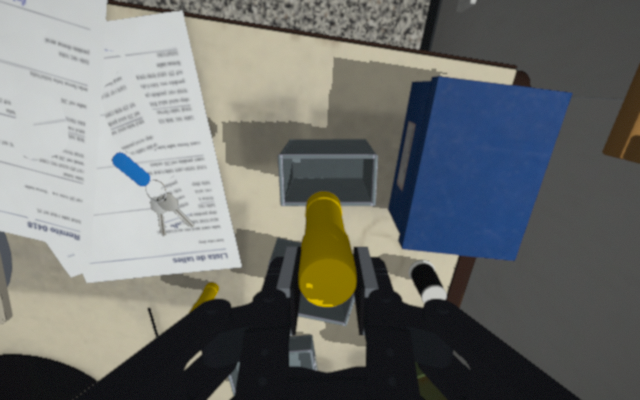

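View pics/t2.png

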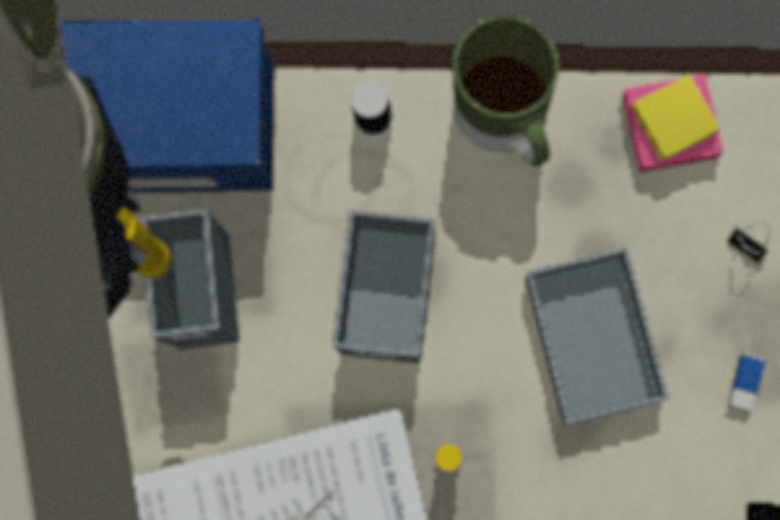

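In the wrist view the stick hangs in the jaws from (323,205) to (330,290), and the small tray sits just beyond it at (328,172). I'll check its tilt and bottom end from the side camera's depth before lowering.

```bash
python3 - <<'E'
from h import *
im,d=r.snapshot("side"); _,W=cloud("side",d)
cv2.imwrite("pics/s2.png",cv2.resize(im[60:260,180:440],None,fx=3,fy=3))
for n in("side","wrist"):
    if n=="wrist": im,d=r.snapshot(n); _,W=cloud(n,d)
    hsv=cv2.cvtColor(im,cv2.COLOR_BGR2HSV)
    m=(hsv[...,0]>18)&(hsv[...,0]<35)&(hsv[...,1]>150)
    m&=(np.hypot(W[...,0]-510,W[...,1]-180)<80)&(W[...,2]>130)
    A=W[m]
    print(n,len(A),A[:,2].min(),A[:,2].max())
    for z in range(140,260,15):
        B=A[abs(A[:,2]-z)<6]
        if len(B): print(z,len(B),B.min(0).round(1)[:2],B.max(0).round(1)[:2])
E
```

```text
side 344 161.62276834477586 252.75774605799188
170 44 [499.2 164.2] [518.  174.8]
185 39 [501.9 166. ] [518.2 174.4]
200 40 [502.2 164.1] [518.4 173.4]
215 44 [500.4 165.6] [520.8 176.1]
230 47 [500.5 164.6] [521.  175.3]
245 49 [503.1 164.7] [521.2 174.6]
wrist 5119 160.37731702146615 282.8284391308305
155 8 [501. 187.] [516.8 191.7]
170 236 [495.7 181.9] [519.2 192.6]
185 227 [496.1 182.5] [518.3 192. ]
200 283 [497.3 183.4] [518.5 192. ]
215 247 [497.1 184.4] [520.2 193.4]
230 513 [496.1 182.7] [521.8 193.9]
245 846 [496.3 169.8] [523.9 193.8]
```

View pics/s2.png

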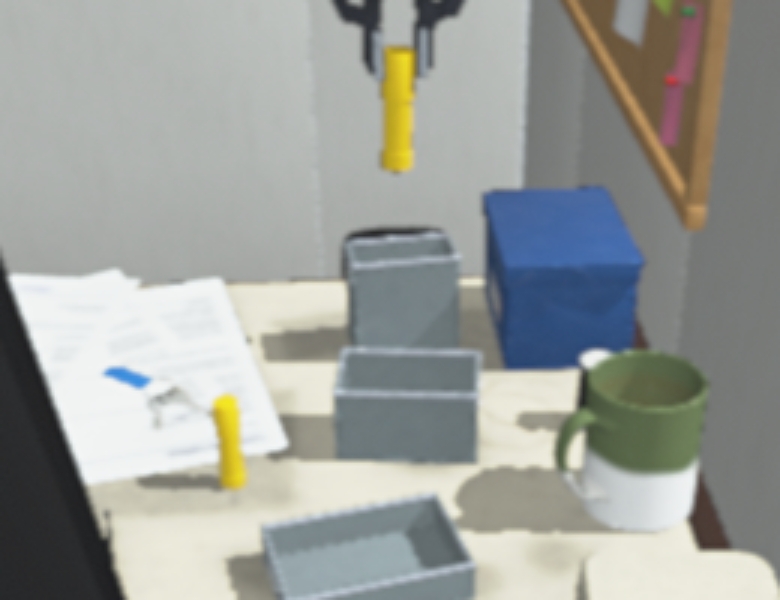

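The stick hangs almost vertical, its bottom at z≈160 and centred over the small tray. Now I'll lower it in.

```bash
python3 -m crank '[[[0.001,0,0.03,0,0,0],[0.001,0,0.06,0,0,0],[0.001,0,0.09,0,0,0],[0.001,0,0.115,0,0,0],[0.001,0,0.135,0,0,0],[0.001,0,0.145,0,0,0],[0.001,0,0.152,0,0,0],[0.001,0,0.154,0,0,0],[0.001,0,0.154,0,0,0]]]'
```

```text
time: 7.9
tool_pos: [510.6, 180.1, 78.1]
tcp_rot: [179.9, -0.0, 98.2]
ft_force: [-0.2, 0.9, -0.2]
finger_gap: 25.4
```

```bash
python3 -m crank '[[[0,0,0.003,0,0,0],[0,0,0.005,0,0,0],[0,0,0.005,0,0,0]]]'; python3 -m crank '[[[0,0,0,0,0,0],[0,0,0,0,0,0],[0,0,0,0,0,0],[0,0,0,0,0,0],[0,0,0,0,0,0]]]' 0.55; python3 -m crank '[[[0,0,-0.02,0,0,0],[0,0,-0.04,0,0,0],[0,0,-0.08,0,0,0],[0,0,-0.13,0,0,0],[0,0,-0.18,0,0,0],[0,0,-0.18,0,0,0]]]'; python3 - <<'E'
from h import *
im,d=r.snapshot("side"); cv2.imwrite("pics/s3.png",cv2.resize(im[60:260,180:440],None,fx=3,fy=3))
im,W=cloud("wrist"); cv2.imwrite("pics/w3.png",im)
A=W.reshape(-1,3); A=A[~np.isnan(A[:,0])]
B=A[(np.hypot(A[:,0]-510,A[:,1]-180)<60)&(abs(A[:,2]-90)<3.5)]; print(len(B),cv2.minAreaRect(B[:,:2].astype(np.float32)))
delta([510,35,260],-5.5)
E
```

```text
time: 8.28
tool_pos: [511.5, 180.5, 74.8]
tcp_rot: [179.8, -0.0, 98.3]
ft_force: [-3.1, -0.4, 9.4]
finger_gap: 25.3
time: 8.9
tool_pos: [511.4, 180.4, 74.7]
tcp_rot: [179.8, -0.0, 98.3]
ft_force: [0.1, 0.0, 0.3]
finger_gap: 38.3
time: 9.65
tool_pos: [513.5, 181.0, 260.5]
tcp_rot: [179.3, -0.1, 98.3]
ft_force: [0.2, 0.3, -0.1]
finger_gap: 38.4
1244 ((507.9039001464844, 178.4501495361328), (88.57083129882812, 48.848167419433594), 8.70085620880127)
t 9.75 at [511.2 180.4 255.1] [179.8  -0.   98.3] gap 38.5 F [-0.7 -0.5  0.2]
row [510, 35, 260] -5.5 [-0.1437, -0.0221, -0.0051, 0.0023, -0.0043, 1.811] rows>= 10
```

View pics/w3.png

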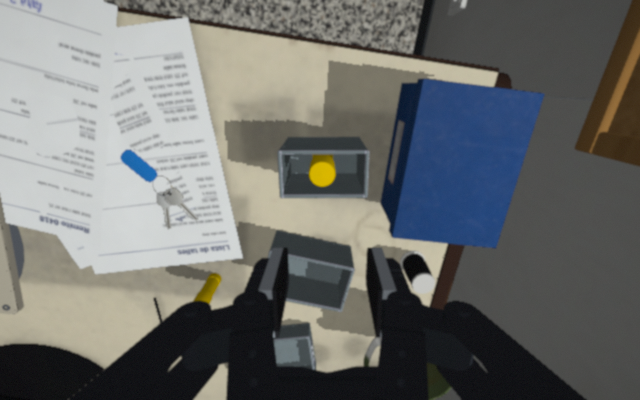

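View pics/s3.png

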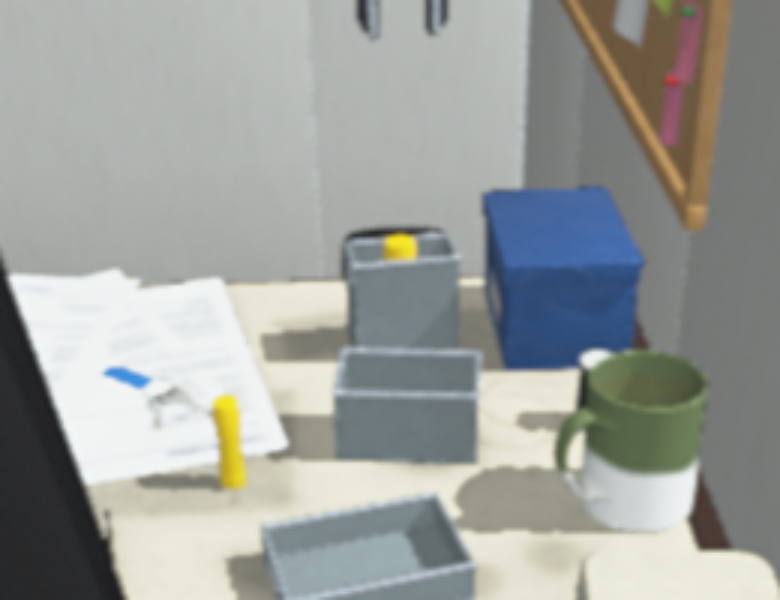

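The stick now stands upright in the small tray, at wrist (322,171) and side (400,248). Next is the medium tray.

```bash
python3 -m crank '[[[-0.0144,-0.0022,0,0,0,0.18],[-0.0288,-0.0044,0,0,0,0.36],[-0.043,-0.0066,0,0,0,0.54],[-0.0576,-0.0088,0,0,0,0.72],[-0.072,-0.011,0,0,0,0.90],[-0.0864,-0.0132,0,0,0,1.08],[-0.1008,-0.0155,0,0,0,1.26],[-0.115,-0.0177,0,0,0,1.44],[-0.13,-0.02,0,0,0,1.62],[-0.1437,-0.0221,-0.005,0.002,-0.004,1.811]]]' 0; python3 -m crank '[[[0,0,0,0,0,0.004],[0,0,0,0,0,0.004],[0,0,0,0,0,0.004]]]'; python3 - <<'E'
from h import *
s=r.sense()
im,W=cloud("wrist"); cv2.imwrite("pics/w4.png",im)
A=W.reshape(-1,3); A=A[~np.isnan(A[:,0])]
B=A[(np.hypot(A[:,0]-510,A[:,1]-35)<70)&(abs(A[:,2]-60)<5)]; print(len(B),cv2.minAreaRect(B[:,:2].astype(np.float32)))
delta([510,34.5,260],-5.5)
delta([510,34.5,34],-5.5)
E
```

```text
time: 11.0
tool_pos: [508.6, 34.5, 257.2]
tcp_rot: [180.0, 0.2, -5.7]
ft_force: [0.3, -1.1, -0.3]
finger_gap: 85.6
time: 11.38
tool_pos: [508.3, 35.0, 256.4]
tcp_rot: [180.0, 0.3, -5.7]
ft_force: [0.3, -0.2, 0.4]
finger_gap: 85.5
1128 ((510.0606689453125, 34.70205307006836), (64.96641540527344, 104.2658462524414), 84.35054779052734)
t 11.43 at [508.4  35.  256.7] [180.    0.3  -5.7] gap 85.2 F [ 0.3  0.1 -0.3]
row [510, 34.5, 260] -5.5 [0.0016, 0.0003, -0.0033, 0.0003, 0.0049, -0.0042] rows>= 1
t 11.43 at [508.4  35.  256.7] [180.    0.3  -5.7] gap 85.2 F [ 0.3  0.1 -0.3]
row [510, 34.5, 34] -5.5 [0.0027, 0.0002, 0.2227, 0.0003, 0.0049, -0.0042] rows>= 4
```

View pics/w4.png

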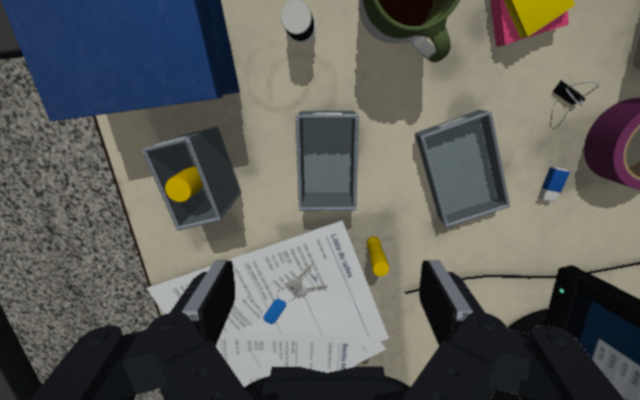

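The wrist view shows the medium tray at (328,160), world (510,34.7), which agrees with the top camera. I'll descend and grip across the width.

```bash
python3 -m crank '[[[0.0025,0,0.05,0,0.005,-0.003],[0.0025,0,0.10,0,0.005,-0.003],[0.0025,0,0.14,0,0.005,-0.003],[0.0025,0,0.165,0,0.005,-0.003],[0.0025,0,0.165,0,0.005,-0.003],[0.0025,0,0.165,0,0.005,-0.003]]]'; python3 -c "
from h import *
delta([510,34.5,34],-5.6)"
```

```text
time: 12.18
tool_pos: [510.9, 34.9, 93.0]
tcp_rot: [180.0, -0.1, -5.5]
ft_force: [-0.2, -0.8, -0.2]
finger_gap: 85.5
t 12.18 at [510.9  34.9  93. ] [ 1.8e+02 -1.0e-01 -5.5e+00] gap 85.5 F [-0.2 -0.8 -0.2]
row [510, 34.5, 34] -5.6 [-0.001, 0.0005, 0.059, 0.0001, -0.0018, 0.0014] rows>= 1
```

```bash
python3 -m crank '[[[-0.001,0,0.02,0,-0.002,0.001],[-0.001,0,0.04,0,-0.002,0.001],[-0.001,0,0.055,0,-0.002,0.001],[-0.001,0,0.059,0,-0.002,0.001],[-0.001,0,0.059,0,-0.002,0.001],[-0.001,0,0.059,0,-0.002,0.001]]]';  python3 -m crank '[[[0,0,0,0,0,0],[0,0,0,0,0,0],[0,0,0,0,0,0],[0,0,0,0,0,0],[0,0,0,0,0,0],[0,0,0,0,0,0]]]' 1 40; python3 -c "
from h import *
delta([510,34.5,160],-5.6)"
```

```text
time: 12.92
tool_pos: [510.7, 35.0, 34.8]
tcp_rot: [180.0, -0.1, -5.6]
ft_force: [0.2, 0.2, 0.2]
finger_gap: 85.5
time: 13.68
tool_pos: [511.5, 34.9, 35.8]
tcp_rot: [-180.0, -0.2, -5.6]
ft_force: [-0.8, -0.5, 6.0]
finger_gap: 63.2
t 13.68 at [511.5  34.9  35.8] [-180.    -0.2   -5.6] gap 63.2 F [-0.8 -0.5  6. ]
row [510, 34.5, 160] -5.6 [-0.0012, 0.0006, -0.1242, -0.0001, -0.0027, 0.0004] rows>= 2
```

```bash
python3 -m crank '[[[0,0,-0.02,0,0,0],[0,0,-0.05,0,0,0],[0,0,-0.08,0,0,0],[0,0,-0.11,0,0,0],[0,0,-0.124,0,0,0],[0,0,-0.124,0,0,0]]]'; python3 -c "
from h import *
delta([477.5,-127.5,160],14.55)"
```

```text
time: 14.42
tool_pos: [511.7, 35.0, 160.3]
tcp_rot: [-180.0, -0.2, -5.6]
ft_force: [-0.1, 0.1, -1.5]
finger_gap: 63.0
t 14.43 at [511.7  35.  160.3] [-180.    -0.2   -5.6] gap 63.0 F [-0.1  0.1 -1.5]
row [477.5, -127.5, 160] 14.55 [-0.0182, 0.165, 0.0002, 0.0006, -0.0042, -0.3513] rows>= 3
```

```bash
python3 -m crank '[[[-0.002,0.02,0,0,-0.002,-0.03],[-0.006,0.05,0,0,-0.002,-0.1],[-0.010,0.09,0,0,-0.004,-0.18],[-0.014,0.125,0,0,-0.004,-0.26],[-0.017,0.15,0,0,-0.004,-0.32],[-0.0182,0.165,0,0,-0.004,-0.351],[-0.0182,0.165,0,0,-0.004,-0.351],[-0.0182,0.165,0,0,-0.004,-0.351],[-0.0182,0.165,0,0,-0.004,-0.351]]]'; python3 - <<'E'
from h import *
s=r.sense(); z=s["tool_pos"][2]; p=s["tool_pos"]; print(p,s["tcp_rot"])
for n in("top","wrist","side"):
    im,d=r.snapshot(n); _,W=cloud(n,d); cv2.imwrite(f"pics/{n}5.png",im)
    A=W.reshape(-1,3); A=A[~np.isnan(A[:,0])]
    dd=np.hypot(A[:,0]-p[0],A[:,1]-p[1])
    q=(A[:,:2]-p[:2])@np.array([[np.cos(np.radians(14.55)),-np.sin(np.radians(14.55))],[np.sin(np.radians(14.55)),np.cos(np.radians(14.55))]])
    rimz=z+24
    for nm,zz in(("med rim",rimz),("large rim",30)):
        k=(abs(q[:,0])<68)&(abs(q[:,1])<48)&(abs(A[:,2]-zz)<5)
        B=q[k]; print(n,nm,len(B), B.min(0).round(1),B.max(0).round(1), np.percentile(A[k][:,2],[5,50,95]).round(1)) if k.sum() else print(n,nm,0)
E
```

```text
time: 15.55
tool_pos: [477.5, -126.7, 159.7]
tcp_rot: [180.0, 0.0, 14.6]
ft_force: [-0.1, 0.2, -2.2]
finger_gap: 63.3
[ 477.52928681 -126.6791405   159.74102091] [1.79995738e+02 1.52662609e-02 1.45594604e+01]
top med rim 185 [-53.9 -32.4] [-10.6  32.3] [181.6 184.2 186.7]
top large rim 124 [-61.  -40.2] [59.3 40.4] [27.6 30.3 32.7]
wrist med rim 6495 [-51.2 -45.8] [51.1 44.9] [179.9 183.6 186.3]
wrist large rim 760 [ 32.  -40.7] [59.5 40.4] [27.8 29.5 30.9]
side med rim 491 [-52.6 -47.7] [51.9 39. ] [179.1 182.9 186.6]
side large rim 462 [-60.  -43.7] [61.  40.1] [25.3 28.9 30.8]
```

View pics/wrist5.png

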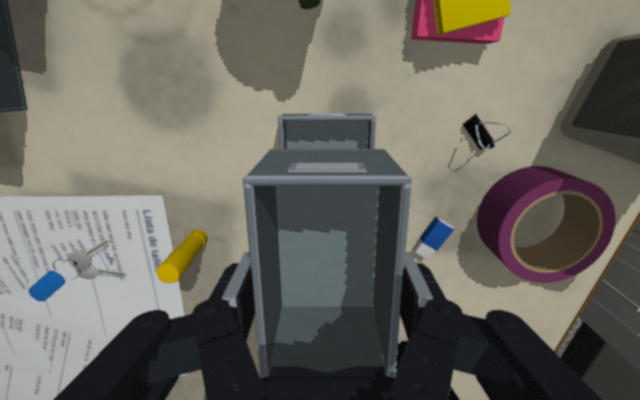

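View pics/top5.png

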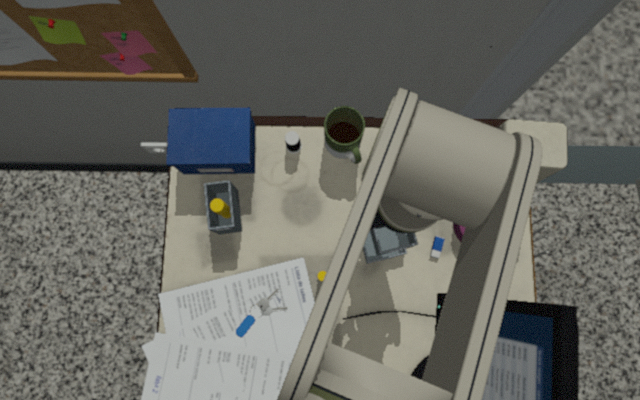

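View pics/side5.png

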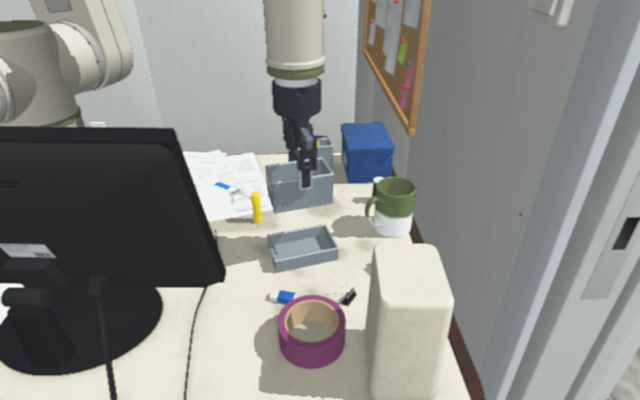

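The medium tray hangs level over the large one, at wrist (328,280) over (327,130). The measured rims are centred within about 1 mm in both axes. I'll lower it slowly.

```bash
python3 -m crank '[[[0,0.0005,0.025,0,0,0],[0,0.0005,0.05,0,0,0],[0,0.0005,0.07,0,0,0],[0,0.0005,0.08,0,0,0],[0,0.0005,0.09,0,0,0],[0,0.0005,0.10,0,0,0],[0,0.0005,0.108,0,0,0],[0,0.0005,0.115,0,0,0],[0,0.0005,0.115,0,0,0]]]'; python3 -m crank '[[[0,0,0.001,0,0,0],[0,0,0.001,0,0,0]]]'
```

```text
time: 16.82
tool_pos: [477.4, -127.3, 44.5]
tcp_rot: [-180.0, 0.0, 14.6]
ft_force: [-0.4, 0.6, -2.2]
finger_gap: 63.1
time: 17.08
tool_pos: [477.6, -127.4, 43.7]
tcp_rot: [180.0, 0.0, 14.6]
ft_force: [0.2, 0.1, -1.8]
finger_gap: 63.3
```

```bash
python3 -m crank '[[[0,0,0.002,0,0,0],[0,0,0.004,0,0,0],[0,0,0.005,0,0,0],[0,0,0.005,0,0,0]]]'; python3 -m crank '[[[0,0,0.001,0,0,0],[0,0,0.001,0,0,0]]]'
```

```text
time: 17.58
tool_pos: [477.6, -127.4, 38.9]
tcp_rot: [180.0, 0.0, 14.6]
ft_force: [-0.9, 0.2, -0.6]
finger_gap: 63.4
time: 17.82
tool_pos: [477.9, -127.5, 38.7]
tcp_rot: [180.0, 0.0, 14.6]
ft_force: [-4.9, -0.1, 9.0]
finger_gap: 63.2
```

```bash
python3 -m crank '[[[0,0,0,0,0,0],[0,0,0,0,0,0],[0,0,0,0,0,0],[0,0,0,0,0,0],[0,0,0,0,0,0]]]' 0; python3 -m crank '[[[0,0,-0.02,0,0,0],[0,0,-0.05,0,0,0],[0,0,-0.1,0,0,0],[0,0,-0.16,0,0,0],[0,0,-0.22,0,0,0],[0,0,-0.22,0,0,0],[0,0,-0.22,0,0,0]]]'; python3 - <<'E'
from h import *
im,W=cloud("wrist"); cv2.imwrite("pics/w6.png",im)
A=W.reshape(-1,3); A=A[~np.isnan(A[:,0])]
c=np.hypot(A[:,0]-477,A[:,1]+127)
for z,R in((63,70),(30,85)):
    B=A[(c<R)&(abs(A[:,2]-z)<4)]; print(z,len(B),cv2.minAreaRect(B[:,:2].astype(np.float32)),np.median(B[:,2]))
delta([510,180,230],8.4)
E
```

```text
time: 18.45
tool_pos: [477.9, -127.5, 38.7]
tcp_rot: [180.0, 0.0, 14.6]
ft_force: [0.1, 0.4, -0.4]
finger_gap: 85.2
time: 19.32
tool_pos: [477.9, -127.4, 258.5]
tcp_rot: [180.0, -0.0, 14.6]
ft_force: [-0.3, 0.1, -0.5]
finger_gap: 85.1
63 1069 ((474.9460144042969, -127.77894592285156), (103.751220703125, 65.00245666503906), 14.589064598083496) 61.22886272371136
30 1139 ((476.01947021484375, -126.45166015625), (119.90020751953125, 80.91588592529297), 14.54818058013916) 28.38166910970608
t 19.38 at [ 477.3 -127.2  257.4] [-1.80e+02  1.00e-01  1.46e+01] gap 85.0 F [-1.   0.7 -0.6]
row [510, 180, 230] 8.4 [0.109, -0.2891, 0.0274, -0.0007, 0.0017, 0.1077] rows>= 5
```

View pics/w6.png

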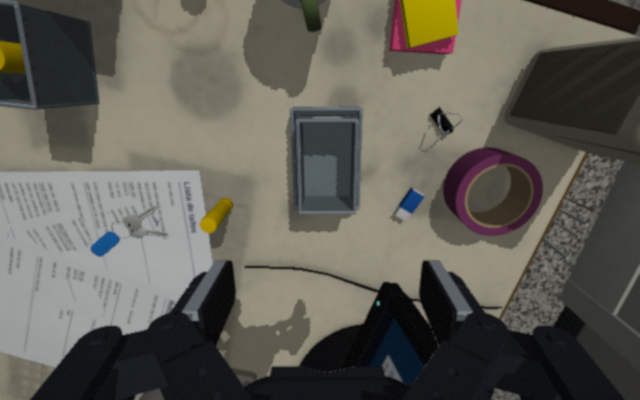

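The medium tray is seated in the large one at wrist (328,160). Its rim is 32.9 mm above the large tray's rim and centred within 1.5 mm. Now for the small tray.

```bash
python3 -m crank '[[[0.018,-0.048,0,0,0,0.018],[0.036,-0.096,0,0,0,0.036],[0.054,-0.144,0,0,0,0.054],[0.072,-0.192,0,0,0,0.072],[0.09,-0.24,0,0,0,0.09],[0.109,-0.289,0,0,0,0.107],[0.109,-0.289,0,0,0.001,0.107],[0.109,-0.289,0,0,0.001,0.107],[0.109,-0.289,0,0,0.001,0.107]]]'; python3 - <<'E'
from h import *
im,W=cloud("wrist"); cv2.imwrite("pics/w7.png",im)
A=W.reshape(-1,3); A=A[~np.isnan(A[:,0])]
c=np.hypot(A[:,0]-510,A[:,1]-180)
B=A[(c<60)&(abs(A[:,2]-90)<4)]; print(len(B),cv2.minAreaRect(B[:,:2].astype(np.float32)),np.median(B[:,2]))
delta([510,179.5,130],8.5)
delta([510,179.5,64],8.5)
E
```

```text
time: 20.5
tool_pos: [509.8, 178.7, 256.6]
tcp_rot: [-180.0, 0.1, 8.4]
ft_force: [0.2, 0.1, -0.3]
finger_gap: 85.2
1106 ((510.1581115722656, 179.84747314453125), (87.63021850585938, 48.93659591674805), 8.256269454956055) 89.68957448366189
t 20.55 at [510.  178.7 256.9] [-1.8e+02  1.0e-01  8.3e+00] gap 85.8 F [ 0.5 -0.8  0. ]
row [510, 179.5, 130] 8.5 [0.0003, -0.0008, 0.1269, -0.0004, 0.0015, -0.0027] rows>= 3
t 20.55 at [510.  178.7 256.9] [-1.8e+02  1.0e-01  8.3e+00] gap 85.8 F [ 0.5 -0.8  0. ]
row [510, 179.5, 64] 8.5 [0.0004, -0.0007, 0.1929, -0.0004, 0.0015, -0.0027] rows>= 4
```

View pics/w7.png

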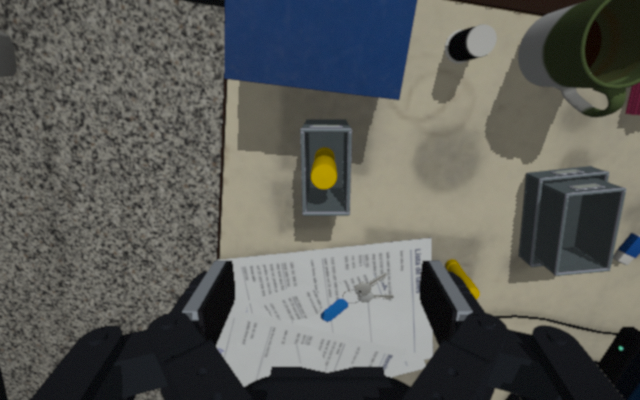

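The wrist view shows the small tray at (327,170) with the stick standing in it at (323,172). I'll descend and grip it.

```bash
python3 -m crank '[[[0,-0.001,0.05,0,0.001,-0.001],[0,-0.001,0.10,0,0.001,-0.001],[0,-0.001,0.13,0,0.001,-0.001],[0,-0.001,0.155,0,0.001,-0.001],[0,-0.001,0.175,0,0.001,-0.001],[0,-0.001,0.188,0,0.001,-0.001],[0,-0.001,0.193,0,0.001,-0.001],[0,-0.001,0.193,0,0.001,-0.001],[0,-0.001,0.193,0,0.001,-0.001]]]'; python3 -m crank '[[[0,0,0,0,0,0],[0,0,0,0,0,0],[0,0,0,0,0,0],[0,0,0,0,0,0],[0,0,0,0,0,0],[0,0,0,0,0,0],[0,0,0,0,0,0]]]' 1 40; python3 -c "
from h import *
delta([510,179.5,190],8.5)"
```

```text
time: 21.68
tool_pos: [510.3, 179.8, 64.9]
tcp_rot: [-180.0, -0.1, 8.4]
ft_force: [-0.3, 0.7, -0.2]
finger_gap: 85.2
time: 22.55
tool_pos: [510.8, 180.1, 65.6]
tcp_rot: [-180.0, -0.1, 8.4]
ft_force: [-1.2, 1.8, 6.4]
finger_gap: 47.2
t 22.55 at [510.8 180.1  65.6] [-1.8e+02 -1.0e-01  8.4e+00] gap 47.2 F [-1.2  1.8  6.4]
row [510, 179.5, 190] 8.5 [-0.0006, 0.0004, -0.1244, -0.0008, -0.0022, -0.0017] rows>= 2
```

```bash
python3 -m crank '[[[0,0,-0.01,0,0,0],[0,0,-0.03,0,0,0],[0,0,-0.055,0,0,0],[0,0,-0.08,0,0,0],[0,0,-0.105,0,0,0],[0,0,-0.12,0,0,0],[0,0,-0.125,0,0,0],[0,0,-0.125,0,0,0]]]'; python3 -c "
from h import *
delta([476.7,-128,190],14.55)"
```

```text
time: 23.55
tool_pos: [510.3, 179.9, 190.1]
tcp_rot: [-180.0, -0.1, 8.4]
ft_force: [0.7, 0.1, -1.9]
finger_gap: 47.1
t 23.55 at [510.3 179.9 190.1] [-1.8e+02 -1.0e-01  8.4e+00] gap 47.1 F [ 0.7  0.1 -1.9]
row [476.7, -128, 190] 14.55 [-0.0782, 0.2997, -0.0003, -0.0006, -0.0016, -0.1073] rows>= 5
```

```bash
python3 -m crank '[[[-0.002,0.008,0,0,0,-0.003],[-0.007,0.027,0,0,0,-0.010],[-0.0156,0.060,0,0,0,-0.021],[-0.0267,0.1025,0,0,0,-0.037],[-0.039,0.150,0,0,0,-0.054],[-0.0515,0.197,0,0,0,-0.071],[-0.0625,0.240,0,0,0,-0.086],[-0.0711,0.273,0,0,-0.001,-0.098],[-0.076,0.292,0,0,-0.001,-0.105],[-0.0782,0.2997,0,0,-0.001,-0.107]]]'; python3 -m crank '[[[0,0,0,0,0,0],[0,0,0,0,0,0]]]'; python3 - <<'E'
from h import *
s=r.sense(); p=s["tool_pos"]; z=p[2]; print(p,s["tcp_rot"])
a=np.radians(14.55); M=np.array([[np.cos(a),-np.sin(a)],[np.sin(a),np.cos(a)]])
for n in("side","wrist","top"):
    im,d=r.snapshot(n); _,W=cloud(n,d); cv2.imwrite(f"pics/{n}8.png",im)
    A=W.reshape(-1,3); A=A[~np.isnan(A[:,0])]; q=(A[:,:2]-p[:2])@M
    for nm,zz,hx,hy in(("small rim",z+24,48,30),("med rim",63,58,38),("large rim",30,66,46)):
        k=(abs(q[:,0])<hx)&(abs(q[:,1])<hy)&(abs(A[:,2]-zz)<4)
        B=q[k]; print(n,nm,len(B), B.min(0).round(1),B.max(0).round(1)) if k.sum() else print(n,nm,0)
E
```

```text
time: 24.8
tool_pos: [475.8, -129.2, 188.8]
tcp_rot: [-179.9, 0.0, 14.4]
ft_force: [0.2, 1.5, -2.7]
finger_gap: 47.4
time: 25.05
tool_pos: [475.7, -128.5, 188.4]
tcp_rot: [-179.9, 0.1, 14.5]
ft_force: [-0.4, -0.3, -2.8]
finger_gap: 46.9
[ 475.67579174 -128.52030348  188.42508255] [-1.79883147e+02  6.74789411e-02  1.44651747e+01]
side small rim 291 [-43.7 -29.9] [45.  25.4]
side med rim 349 [-50.7 -35.9] [54.1 32.6]
side large rim 600 [-57.8 -41.7] [63.1 41. ]
wrist small rim 6023 [-44.3 -29.9] [44.2 30. ]
wrist med rim 612 [ 27.8 -32.3] [52.9 32.6]
wrist large rim 819 [ 12.6 -39.3] [61.4 41.8]
top small rim 145 [-44.6 -24.5] [-10.5  25.4]
top med rim 105 [-51.6 -32.7] [-23.5  32.6]
top large rim 121 [-58.5 -39.4] [61.6 41.7]
```

View pics/wrist8.png

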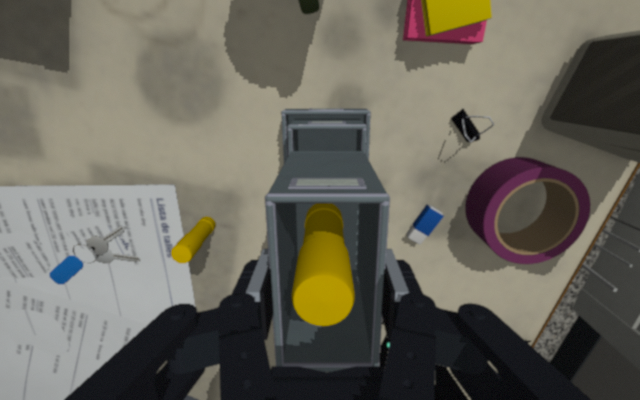

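View pics/side8.png

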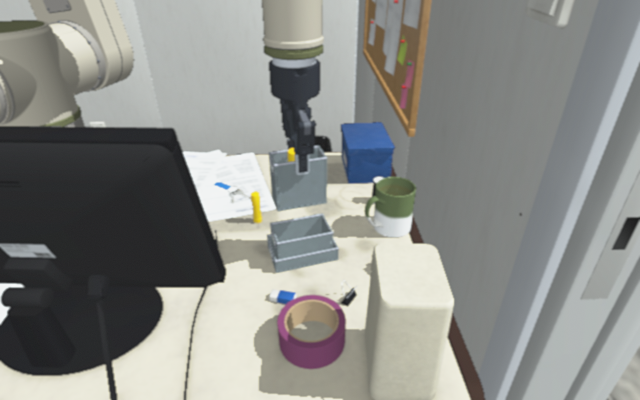

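The small tray hangs upright with the stick standing in it, at wrist (323,260). The medium tray's centre is about 1 mm further along tool x, and y is centred. I'll lower it.

```bash
python3 -m crank '[[[0.001,0,0.015,0,0,0],[0.001,0,0.035,0,0,0],[0.001,0,0.05,0,0,0],[0.001,0,0.062,0,0,0],[0.001,0,0.074,0,0,0],[0.001,0,0.086,0,0,0],[0.001,0,0.098,0,0,0],[0.001,0,0.106,0,0,0],[0.001,0,0.111,0,0,0],[0.001,0,0.111,0,0,0]]]'; python3 -m crank '[[[0,0,0.001,0,0,0],[0,0,0.001,0,0,0]]]'
```

```text
time: 26.45
tool_pos: [476.6, -128.0, 77.5]
tcp_rot: [-179.9, 0.1, 14.5]
ft_force: [-0.5, 0.8, -1.9]
finger_gap: 47.1
time: 26.7
tool_pos: [476.9, -128.1, 76.8]
tcp_rot: [-179.9, 0.0, 14.5]
ft_force: [-0.5, -0.2, -2.0]
finger_gap: 47.3
```

```bash
python3 -m crank '[[[0,0,0.002,0,0,0],[0,0,0.004,0,0,0],[0,0,0.005,0,0,0],[0,0,0.005,0,0,0]]]'; python3 -m crank '[[[0,0,0.001,0,0,0],[0,0,0.001,0,0,0]]]'
```

```text
time: 27.2
tool_pos: [476.8, -128.2, 71.8]
tcp_rot: [-179.9, 0.0, 14.5]
ft_force: [0.3, -0.2, -1.2]
finger_gap: 47.3
time: 27.45
tool_pos: [476.9, -128.1, 71.6]
tcp_rot: [-179.9, 0.0, 14.5]
ft_force: [-4.4, 1.4, 7.0]
finger_gap: 47.4
```

```bash
python3 -m crank '[[[0,0,0,0,0,0],[0,0,0,0,0,0],[0,0,0,0,0,0],[0,0,0,0,0,0],[0,0,0,0,0,0],[0,0,0,0,0,0]]]' 0; python3 -m crank '[[[0,0,-0.02,0,0,0],[0,0,-0.05,0,0,0],[0,0,-0.1,0,0,0],[0,0,-0.16,0,0,0],[0,0,-0.2,0,0,0],[0,0,-0.2,0,0,0],[0,0,-0.2,0,0,0]]]'; python3 - <<'E'
from h import *
for n in("wrist","side"):
    im,d=r.snapshot(n); _,W=cloud(n,d); cv2.imwrite(f"pics/{n}9.png",im)
    A=W.reshape(-1,3); A=A[~np.isnan(A[:,0])]
    c=np.hypot(A[:,0]-477,A[:,1]+127)
    for z,R in((96,60),(63,66),(30,80)):
        B=A[(c<R)&(abs(A[:,2]-z)<4)]; print(n,z,len(B),cv2.minAreaRect(B[:,:2].astype(np.float32)),np.median(B[:,2]))
print(r.sense()["time"])
E
```

```text
time: 28.2
tool_pos: [476.9, -128.1, 71.6]
tcp_rot: [-179.9, 0.0, 14.5]
ft_force: [0.4, -0.6, -0.2]
finger_gap: 85.3
time: 29.08
tool_pos: [476.9, -128.3, 270.8]
tcp_rot: [-179.9, 0.1, 14.5]
ft_force: [-0.5, 0.4, 0.6]
finger_gap: 85.4
wrist 96 1143 ((475.35491943359375, -128.21243286132812), (87.87260437011719, 48.97414779663086), 14.49169921875) 94.73226419997127
wrist 63 1099 ((475.279052734375, -127.880859375), (104.0560531616211, 64.98392486572266), 14.443331718444824) 61.6869082563029
wrist 30 1093 ((475.6552734375, -126.63521575927734), (121.12785339355469, 81.109375), 14.800288200378418) 28.652039883828365
side 96 340 ((477.7283020019531, -129.09812927246094), (89.14189147949219, 51.00768280029297), 14.199116706848145) 95.111649394138
side 63 426 ((477.744873046875, -129.59890747070312), (104.72464752197266, 66.8177490234375), 14.839365005493164) 62.39777538285418
side 30 443 ((478.30572509765625, -128.55821228027344), (120.29805755615234, 80.5450210571289), 14.699287414550781) 29.422341206828833
29.175
```

View pics/wrist9.png

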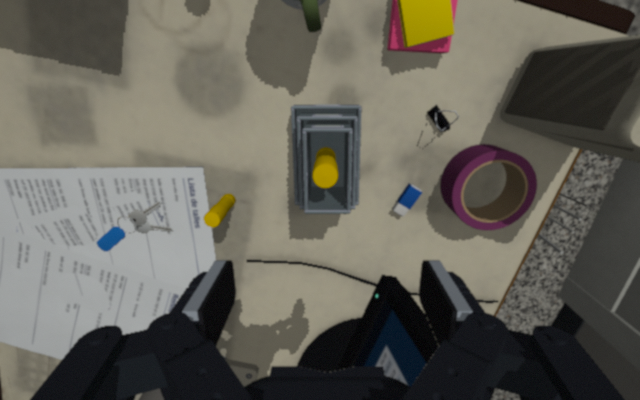

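View pics/side9.png

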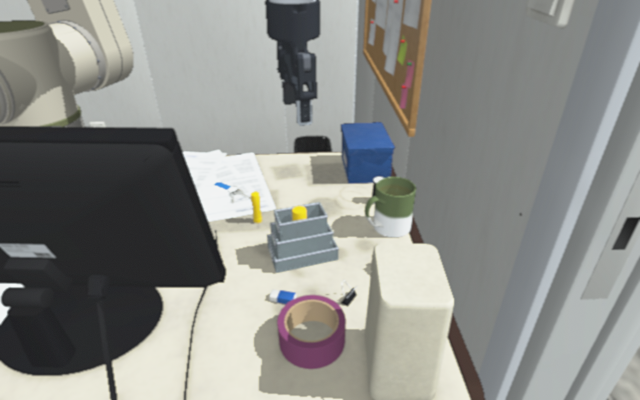

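The wrist view shows all three trays nested at (328,158) with the stick upright inside at (324,168). The side view shows the stepped stack at (302,235), and everything else is where it was. The rims are 33 mm apart. The arm is clear, so I'm handing in.

```bash
python3 -c "
from bench import r
print(r.hand_in(), r.sense()['time'])"
```

```text
the job is handed in; nothing more can be done
the job is handed in; nothing more can be done
```

The three trays are nested as one stepped organiser where the large tray stood, with the larger glue stick standing upright in the small tray. I moved the stick first, then set the medium tray in the large one, and then the small tray with the stick inside into the medium one. I handed in at about 29 s, with the arm clear above the stack.

- **Seating:** the wrist camera put the rims 33.0 mm apart at both steps. The side camera gave 33.0 mm and 32.7 mm, so both trays sit flat on the floor below.
- **Alignment:** the trays are centred within about 1.6 mm of each other and line up within about 0.6°.
- **Large tray:** its measured position stayed within about 2 mm of the start, and the cameras disagree with each other by about that much.
- **Other objects:** nothing else looks moved in the pictures. I did not measure each one again.
- **Forces:** the wrist force at the end of each move never exceeded about 10 N. I did not record it in between.

No checks failed.

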